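Zero the polariser on the microscope light base

TASK

Set up the polarising light base: first pull the blue knob to draw the compensator plate out as far as it goes. With the plate out, turn the black ring until its red pointer reads zero (the green mark), then push the plate fully home again, leaving the pointer on zero. Leave the bottle and the two pots standing where they are, and let go of everything.

Things in the scene. Friction and masses are not known exactly. Their poses are not given: they have to be found in the camera images.
- light_base: White box fixed to the bench, 150 (its x) x 200 (its y) x 60 mm high. Origin: centre of its underside, on the bench; z up. On its top, centred at x=0, y=+30 mm, lies a white dial disc, 128 mm across, surface at z=62 mm, with black ticks every 0.2 rad and a green zero mark on its +x side. The black polariser ring stands at the dial's centre; the plate slide comes out of the middle of its -y side.
- polariser (a joint): Angle of the polariser ring and its red pointer about the vertical, rad: 0 when the pointer is on the green zero mark (pointing along the base's +x), growing anticlockwise seen from above; stops at -0.6 and 2.7. Stiff (about 0.06 N m): it stays where it is left.
- polariser_ring (a point): Point on the axis of the polariser ring, 27 mm above the dial surface, a height at which to put the TCP for a grip from above. The ring is a black knurled upright cylinder 50 mm across and 34 mm tall (top at 96 mm above the bench) with a glass window in its top. Any grip direction will do; the pointer passes beneath fingertips kept more than 5 mm above the dial.
- pointer_tip (a point): Outer end of the red pointer, 50 mm from the ring's axis, 3 mm above the dial; the pointer is a red bar 5 mm wide, 1.5 to 4.5 mm above the dial. It turns with the ring; a short red dash on the ring's top points the same way.
- zero_mark (a point): Green zero mark on the dial, 8 mm wide, along the base's +x from the dial centre; this point lies 55 mm from the ring's axis.
- plate_slide (a joint): Travel of the compensator plate, m: 0 fully home, 0.045 fully out (stop). It slides level, along the base's -y as it comes out; about 3 N to move; stays where it is left.
- slide_knob (a point): Centre of the blue knob at the outer end of the plate: an upright rounded block 18 mm (base x) x 22 mm (along the slide) x 30 mm high, centre 40 mm above the bench. Its centre is 35 mm from the box's -y face when home, 80 mm when out. The silver plate behind it is 24 mm wide, 5 mm thick. Pinch it from above across its 18 mm.
- dropper_bottle: Loose amber bottle with a white cap, 34 mm across, 80 mm high, a bystander; origin at the centre of its underside.
- tall_pot: Loose black pot, 32 mm across, 50 mm high, a bystander; origin at the centre of its underside.
- short_pot: Loose grey pot, 38 mm across, 30 mm high, a bystander; origin at the centre of its underside.

How it is judged:
By the outcome, as a careful person would: the job done as asked, in the order asked, and still so for the second after the job is handed in, with the robot touching nothing.
It also fails if it takes over 72 s, if anything falls off the work surface, if the arm or the gripper's body presses on something with over 40 N, if the wrist force passes 120 N, or if a joint passes its speed limit or range.

ROBOT

A 6-joint arm with a two-finger parallel gripper is mounted at the origin on the work surface. World frame = base frame: x ahead of the robot, y to its left, z up, the work surface at z = 0. Lengths are in m, angles in rad, forces in N, time in s.
With the tool pointing down it reaches from about 0.275 to 1 m from the base axis. Payload 8.4 kg.
Tool frame: the origin (TCP) lies between the finger pads, 19 mm behind the fingertips; this is the grasp point; z points along the fingers, y is the line along which they close (so a half turn about z gives the same grasp; the last joint's range is limited). The gripper opens to 85 mm and grips with 20 to 120 N. Pads are 22 mm wide; open, the fingers measure 114 mm over their backs; the gripper's body (76 mm by 85 mm) begins 54 mm behind the grasp point. The pads swing forward as they close: fully open they stand 13 mm farther back than shut.
Start: joints at [-1.234, 0.353, 1.633, -0, 1.155, -0.002], TCP at [0.208, -0.589, 0.25] pointing down, gripper open.
Joint ranges: [-2.63, 2.63], [-0.92, 2.1], [0.06, 2.66], [-1.3, 4.44], [0, 2.69], [-3.02, 3.02]. Speed limits (rad/s): [2.22, 2.22, 2.79, 3.14, 3.14, 3.14].

INTERFACE

Orientations are given as a unit quaternion [w, x, y, z].
In Python, from station import * gives the robot as it stands.
- The arm moves only by the shell command python3 -m inch 'ROWS'. ROWS is JSON, a list of rows, each an object with "fingers": the finger opening in cm, from 0 to 8.54; "slide": the shift along the tool's x, y, z in cm, a list of three; "angular": the turn, a rotation vector about the tool's x, y, z in rad, a list of three. A call has 1 to 10 rows; each row is the pose to reach, as a shift and turn from the pose commanded when the call began, along the tool's axes at that moment; what a row does not reach only later rows make up. A row lasts 1/8 s, in which the tool goes at most 62.5 mm and 10.7 degrees, less where a joint would pass 70% of its speed; a pose out of reach is approached as far as the arm can. A call with a gripper value outside its range is refused whole. The fingers move at their own pace and stop on an object; the grip force is fixed at half the most. Time passes only in rows, so rows that repeat a pose let the fingers close. It gives the time, the measured TCP pose, the force, the opening and the grip force at its end, in the units of the state.
- sense(): the state, without advancing time (a new reading comes with each control period).
- capture(name): name is "scene" or "top" or "wrist"; returns a dict with "image" (384x512x3 uint8, red, green, blue), "vertical_fov" (degrees; the focal length in pixels is half the picture's height over the tangent of half this angle, whatever the lens; pixels are square), "cx", "cy" (the principal point, pixels), "R" (3x3) and "t" (3): a world point X has camera coordinates R X + t. Camera axes: x right, y down, z forward; pixel columns grow to the right and rows downward; lengths in m; the calibration is good to about 2 mm. A picture is of the moment at which its call begins. There is no depth.
- sign_off(): hands the job in; it is judged then, once.
The state is a dict: "clock": time; "joint_positions": joint angles; "qvel": joint speeds; "effort": joint torques, N m; "eef_pos": TCP position; "tcp_rot": TCP orientation; "force": force on the tool from outside, world axes, zero at the start; "torque": the same for the moment, N m; "grip_width": finger opening in m; "finger_force": force on a finger pad.
Only numpy, scipy, OpenCV 4.12 (cv2) and the standard library are available. Lean on these libraries where they do the work, as an engineer would, in place of code of your own. Each camera call takes 0.05 s, during which the arm holds its last target. There are 200 camera calls.

## Working session

There is one attempt and no reset: what is moved stays moved. The work goes in short steps, Python scripts to look and compute and a shell command to move; the robot and the scene stay as the last step left them, time stands still between calls to the robot, and variables do not carry over. Pictures are saved under pics/ and viewed, at most 10 in all, crops included, and the job is handed in when it is done.

```bash
mkdir -p pics; cat > h.py <<'E'
import numpy as np, cv2
from station import *
def cap(n,f=None):
    c=capture(n)
    if f: cv2.imwrite('pics/'+f,cv2.cvtColor(c['image'],cv2.COLOR_RGB2BGR))
    return c
def ray(c,u,v,z):
    f=192/np.tan(np.radians(c['vertical_fov'])/2)
    R=np.array(c['R']);t=np.array(c['t'])
    d=R.T@np.array([(u-c['cx'])/f,(v-c['cy'])/f,1]);o=-R.T@t
    return o+d*(z-o[2])/d[2]
def blobs(c,lo,hi,amin=15):
    m=cv2.inRange(cv2.cvtColor(c['image'],cv2.COLOR_RGB2HSV),lo,hi)
    n,l,s,ce=cv2.connectedComponentsWithStats(m)
    return [(ce[i].round(1),s[i].tolist()) for i in range(1,n) if s[i][4]>=amin]
COL=dict(red=((0,150,80),(8,255,255)),green=((45,100,50),(85,255,255)),blue=((100,120,50),(130,255,255)))
E
python3 - <<'E'
from h import *
a=cap('top','top0.png');b=cap('scene','scene0.png')
im=np.hstack([cv2.imread('pics/top0.png'),cv2.imread('pics/scene0.png')])
cv2.imwrite('pics/both.png',cv2.resize(im,(800,300)))
for c in (a,b):
  print(c['vertical_fov'],c['cx'],c['cy'],np.round(-np.array(c['R']).T@c['t'],3))
  for k,(lo,hi) in COL.items(): print(k,blobs(c,lo,hi))
s=sense();print(s['clock'],s['eef_pos'],s['tcp_rot'],s['force'])
E
```

```text
46.74730723225724 249.70117325354263 191.95588706452475 [0.585 0.089 0.931]
red [(array([247.7, 261.5]), [244, 257, 8, 10, 18])]
green [(array([253.6, 216.6]), [252, 213, 4, 8, 25])]
blue [(array([191.5,  82.8]), [169, 35, 46, 97, 1361]), (array([ 31.6, 206.3]), [0, 172, 57, 70, 890]), (array([343. , 227.1]), [338, 223, 12, 10, 92])]
57.021194618045534 254.51057235867032 192.86841012336203 [1.057 0.085 0.64 ]
red []
green [(array([240.8, 172.1]), [239, 170, 5, 6, 19])]
blue [(array([158.4, 165.9]), [154, 163, 10, 7, 64]), (array([462.3, 200.1]), [429, 169, 83, 59, 872]), (array([311.4, 325.2]), [279, 264, 65, 120, 2109])]
0.1 [ 0.20758093 -0.58909214  0.24933073] [-6.27150144e-04  9.85687295e-01  1.68582770e-01 -1.12817987e-04] [-0.28685014 -0.25150094 -0.14220929]
```

View pics/top0.png

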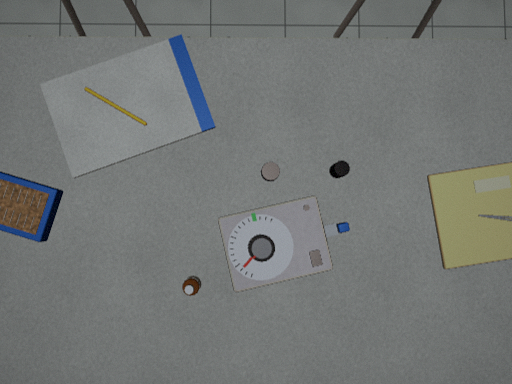

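View pics/scene0.png

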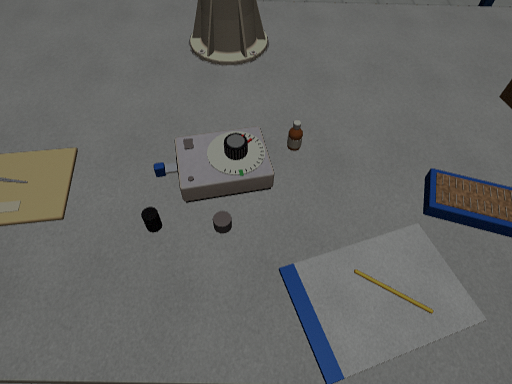

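The top view has image up as world +x. The base's green mark is at (254,217), the pointer tip at (248,262), ring at (262,247) and knob at (343,227). The bottle is at (192,286), the grey pot at (270,171) and the black pot at (340,169).

```bash
python3 - <<'E'
from h import *
a=cap('top');b=cap('scene')
g=ray(a,253.6,216.6,.062);k=ray(a,343,227.1,.052);k2=ray(b,158.4,165.9,.045);g2=ray(b,240.8,172.1,.062)
print('green',g,g2,'knob',k,k2)
# dial centre from ring glass (z .096): grey inside black ring, via black blob
im=cv2.cvtColor(a['image'],cv2.COLOR_RGB2GRAY)[190:300,215:335]
m=cv2.morphologyEx((im>155).astype(np.uint8),cv2.MORPH_OPEN,np.ones((3,3)))
bl=(im<70).astype(np.uint8);n,l,s,c=cv2.connectedComponentsWithStats(bl)
i=1+np.argmax(s[1:,4]);print(s[i],c[i]+[215,190]); 
r=ray(a,*(c[i]+[215,190]),.088);print('ring',r)
for nm,u,v in (('bottle',190,288),('short',270,171),('tall',340,170)):print(nm,ray(a,u,v,.03))
rd=ray(a,247.7,261.5,.065)
zx=np.arctan2(*(g-r)[1::-1]);p=np.arctan2(*(rd-r)[1::-1])
print('yaw',zx,'knobdir+90',np.arctan2(*(k-r)[1::-1])+np.pi/2,'dist',np.linalg.norm((k-r)[:2]),np.linalg.norm((g-r)[:2]),'pol',p-zx)
R=np.array(__import__('scipy.spatial.transform',fromlist=['Rotation']).Rotation.from_quat(np.roll(sense()['tcp_rot'],-1)).as_matrix());print(R.round(3))
E
```

```text
green [0.58778838 0.06248458 0.062     ] [0.58843911 0.06028611 0.062     ] knob [ 0.56649969 -0.11504799  0.052     ] [ 0.56225674 -0.12055637  0.045     ]
[ 33  45  27  27 212] [260.77358491 247.02358491]
ring [0.53030157 0.04993855 0.088     ]
bottle [0.44563854 0.18931492 0.03      ]
short [0.6806517 0.0276993 0.03     ]
tall [ 0.68259893 -0.11578969  0.03      ]
yaw 0.21487275610129228 knobdir+90 0.2159783642026647 dist 0.16891081264057897 0.058839917889205264 pol 2.231861247280132
[[ 0.943  0.332 -0.   ]
 [ 0.332 -0.943  0.001]
 [-0.    -0.001 -1.   ]]
```

```bash
python3 -m inch '[{"fingers":5,"slide":[24,-16,2],"angular":[0,0,-0.75]},{"fingers":5,"slide":[24,-16,2],"angular":[0,0,-0.75]},{"fingers":5,"slide":[24,-16,2],"angular":[0,0,-0.75]},{"fingers":5,"slide":[24,-16,2],"angular":[0,0,-0.75]},{"fingers":5,"slide":[49.2,-32.7,6],"angular":[0,0,-1.45]},{"fingers":5,"slide":[49.2,-32.7,6],"angular":[0,0,-1.45]},{"fingers":5,"slide":[49.2,-32.7,6],"angular":[0,0,-1.45]},{"fingers":5,"slide":[49.2,-32.7,6],"angular":[0,0,-1.45]},{"fingers":5,"slide":[49.2,-32.7,6],"angular":[0,0,-1.45]},{"fingers":5,"slide":[49.2,-32.7,6],"angular":[0,0,-1.45]}]'
python3 - <<'E'
from h import *
c=cap('wrist','w1.png');s=sense();print(s['clock'],s['eef_pos'],s['tcp_rot'],s['joint_positions'])
for k,(lo,hi) in COL.items(): print(k,[(x,ray(c,*x[0],{'red':.065,'green':.062,'blue':.05}[k]).round(4)) for x in blobs(c,lo,hi,40)])
E
```

```text
clock: 1.45
eef_pos: [0.5644, -0.1148, 0.1895]
tcp_rot: [-0.0, 0.625, 0.781, 0.0]
force: [-0.0, -0.0, -0.8]
grip_width: 0.0496
finger_force: 0.0
1.5 [ 0.56586836 -0.11312801  0.18922152] [-1.08499548e-04  6.25099932e-01  7.80544251e-01  8.57945281e-04] [-0.20083     0.34453209  1.79497115  0.00192989  1.00149942 -0.42214642]
red []
green []
blue [((array([259.6, 189.5]), [251, 179, 19, 22, 395]), array([ 0.5674, -0.1177,  0.05  ]))]
```

View pics/w1.png

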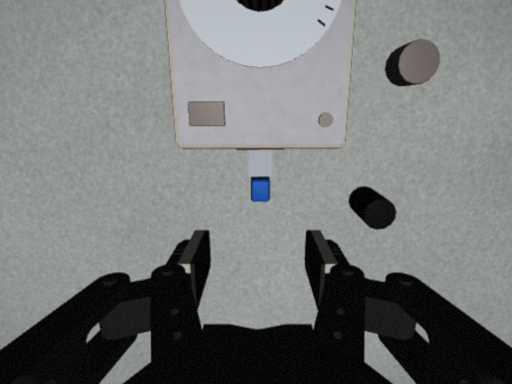

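The wrist view shows the knob at (260,190), aligned with the fingers. The plate is home, and both pots are well clear on the right.

```bash
python3 -m inch '[{"fingers":5,"slide":[-0.4,0,5],"angular":[0,0,0]},{"fingers":5,"slide":[-0.4,0,10],"angular":[0,0,0]},{"fingers":5,"slide":[-0.4,0,14.6],"angular":[0,0,0]},{"fingers":5,"slide":[-0.4,0,14.6],"angular":[0,0,0]},{"fingers":0,"slide":[-0.4,0,14.6],"angular":[0,0,0]},{"fingers":0,"slide":[-0.4,0,14.6],"angular":[0,0,0]},{"fingers":0,"slide":[-0.4,0,14.6],"angular":[0,0,0]},{"fingers":0,"slide":[-0.4,0,14.6],"angular":[0,0,0]},{"fingers":0,"slide":[-0.4,0,14.6],"angular":[0,0,0]},{"fingers":0,"slide":[-0.4,0,14.6],"angular":[0,0,0]}]'
```

```text
clock: 2.75
eef_pos: [0.5684, -0.1218, 0.0467]
tcp_rot: [0.004, 0.626, 0.78, 0.002]
force: [12.1, 2.1, -8.5]
grip_width: 0.017
finger_force: 62.2
```

```bash
python3 -m inch '[{"fingers":0,"slide":[-1,0.1,0],"angular":[0,0,0]},{"fingers":0,"slide":[-2,0.2,0],"angular":[0,0,0]},{"fingers":0,"slide":[-3,0.2,0],"angular":[0,0,0]},{"fingers":0,"slide":[-3.8,0.2,0],"angular":[0,0,0]},{"fingers":0,"slide":[-4.3,0.2,0],"angular":[0,0,0]},{"fingers":0,"slide":[-4.6,0.2,0],"angular":[0,0,0]},{"fingers":0,"slide":[-4.8,0.2,0],"angular":[0,0,0]},{"fingers":0,"slide":[-5.0,0.2,0],"angular":[0,0,0]},{"fingers":0,"slide":[-5.0,0.2,0],"angular":[0,0,0]}]'
```

```text
clock: 3.88
eef_pos: [0.5773, -0.1618, 0.0465]
tcp_rot: [-0.003, 0.627, 0.779, 0.004]
force: [2.3, 52.6, 12.7]
grip_width: 0.0168
finger_force: 64.9
```

```bash
python3 -m inch '[{"fingers":0,"slide":[0.4,0,0],"angular":[0,0,0]},{"fingers":0,"slide":[0.4,0,0],"angular":[0,0,0]},{"fingers":4.5,"slide":[0.4,0,0],"angular":[0,0,0]},{"fingers":4.5,"slide":[0.4,0,0],"angular":[0,0,0]},{"fingers":4.5,"slide":[0.4,0,0],"angular":[0,0,0]},{"fingers":4.5,"slide":[0.4,0,-5],"angular":[0,0,0]},{"fingers":4.5,"slide":[0.4,0,-10],"angular":[0,0,0]},{"fingers":6.5,"slide":[0.4,0,-14],"angular":[0,0,0]},{"fingers":6.5,"slide":[0.4,0,-14],"angular":[0,0,0]}]'
python3 - <<'E'
from h import *
c=cap('wrist','w2.png');a=cap('top','t2.png');s=sense();print(s['clock'],s['eef_pos'],s['tcp_rot'],s['joint_positions'])
for c in (c,a):
 for k,(lo,hi) in COL.items(): print(k,[(x,ray(c,*x[0],{'red':.065,'green':.062,'blue':.05}[k]).round(4)) for x in blobs(c,lo,hi,10)])
E
```

```text
clock: 5.0
eef_pos: [0.5778, -0.167, 0.1879]
tcp_rot: [0.003, 0.626, 0.78, 0.001]
force: [0.3, -0.4, -0.5]
grip_width: 0.0647
finger_force: 0.0
5.1 [ 0.57570691 -0.16625931  0.18421278] [3.11193662e-04 6.26177404e-01 7.79680547e-01 8.68246642e-05] [-2.83603437e-01  3.82255240e-01  1.75049075e+00 -9.21686314e-05
  1.00820523e+00 -5.01069086e-01]
red []
green []
blue [((array([257.1, 175.9]), [248, 165, 19, 23, 428]), array([ 0.5765, -0.1575,  0.05  ]))]
red [((array([247.7, 261.5]), [244, 257, 8, 10, 18]), array([0.5011, 0.0743, 0.065 ]))]
green [((array([253.6, 216.6]), [252, 213, 4, 8, 25]), array([0.5878, 0.0625, 0.062 ]))]
blue [((array([191.5,  82.8]), [169, 35, 46, 97, 1359]), array([0.8567, 0.186 , 0.05  ])), ((array([ 31.6, 206.3]), [0, 172, 57, 70, 896]), array([0.6093, 0.4978, 0.05  ])), ((array([362.9, 222.3]), [358, 218, 11, 10, 92]), array([ 0.5758, -0.1555,  0.05  ]))]
```

View pics/w2.png

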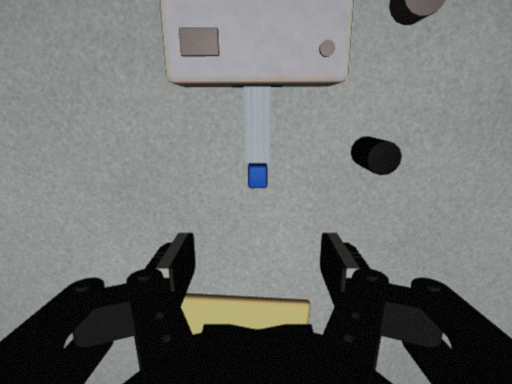

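The plate is visibly out, with the knob at (257,176) and the box edge at row ~80. I'll check the distance from box to knob and work out the move to the ring.

```bash
python3 - <<'E'
from h import *
from scipy.spatial.transform import Rotation as Ro
c=cap('wrist');s=sense()
g=cv2.cvtColor(c['image'],cv2.COLOR_RGB2GRAY).astype(float)
col=g[60:110,290:330].mean(1);print(col.round().astype(int))
for v in (78,80,82,84): print(v,np.linalg.norm((ray(c,257,v,.06)-ray(c,257.1,175.9,.052))[:2]))
R=Ro.from_quat(np.roll(s['tcp_rot'],-1)).as_matrix()
yaw=.217;k=ray(c,257.1,174.5,.055);u=np.array([-np.sin(yaw),np.cos(yaw)])
ring=np.r_[k[:2]+.210*u,.15];print('ring from knob',ring,'green->ring',ray(capture('top'),253.6,216.6,.062)[:2]-.055*np.array([np.cos(yaw),np.sin(yaw)]))
print(s['eef_pos'],R.T@(np.array([.531,.049,.15])-s['eef_pos']))
E
```

```text
[164 164 165 165 165 166 165 164 164 164 163 163 164 163 164 164 164 163
 161 159 157 155 139 105  67  45  41  50 119 148 149 148 147 146 147 147
 148 148 148 148 149 150 150 148 149 150 151 149 149 148]
78 0.08192801817834977
80 0.08042949444099227
82 0.07892567984591127
84 0.07741654632475503
ring from knob [0.52770887 0.05164944 0.15      ] green->ring [0.53407825 0.05064303]
[ 0.57518632 -0.16605417  0.18328781] [0.21950556 0.00330157 0.03339484]
```

```bash
python3 -m inch '[{"fingers":8,"slide":[8,0.1,-2],"angular":[0,0,-0.3]},{"fingers":8,"slide":[16,0.2,-2],"angular":[0,0,-0.6]},{"fingers":8,"slide":[22,0.3,-2],"angular":[0,0,-1]},{"fingers":8,"slide":[22,0.3,-2],"angular":[0,0,-1]},{"fingers":8,"slide":[22,0.3,-2],"angular":[0,0,-1]},{"fingers":8,"slide":[22,0.3,-2],"angular":[0,0,-1]},{"fingers":8,"slide":[22,0.3,-2],"angular":[0,0,-1]},{"fingers":8,"slide":[22,0.3,-2],"angular":[0,0,-1]},{"fingers":8,"slide":[22,0.3,-2],"angular":[0,0,-1]}]'
cat > m.py <<'E'
from h import *
from scipy.spatial.transform import Rotation as Ro
import sys
c=cap('wrist',sys.argv[1]);s=sense();R=Ro.from_quat(np.roll(s['tcp_rot'],-1)).as_matrix()
print(s['clock'],s['eef_pos'],'yaw',np.arctan2(R[1,0],R[0,0]),'q6',s['joint_positions'][5])
P={}
for k,(lo,hi) in COL.items():
  for x in blobs(c,lo,hi,10): 
    P.setdefault(k,[]).append(ray(c,*x[0],{'red':.065,'green':.062,'blue':.05}[k])); print(k,x,P[k][-1].round(4))
hs=cv2.cvtColor(c['image'],cv2.COLOR_RGB2HSV);lo,hi=COL['red']
m=cv2.inRange(hs,lo,hi)
# ring: dark blob with glass inside, nearest ring estimate
f=192/np.tan(np.radians(c['vertical_fov'])/2);q=np.array(c['R'])@[.531,.049,.096]+c['t'];uv=q[:2]/q[2]*f+[c['cx'],c['cy']];print('ring expected px',uv)
E
python3 m.py w3.png
```

```text
clock: 6.32
eef_pos: [0.5311, 0.0493, 0.2037]
tcp_rot: [-0.0, 0.176, 0.984, -0.0]
force: [-0.2, -0.3, -0.1]
grip_width: 0.0795
finger_force: 0.0
6.375 [0.53111515 0.04934236 0.20376557] yaw 2.7878260035921087 q6 -1.1271862749518264
red (array([269.7, 148.8]), [263, 136, 14, 26, 123]) [0.5021 0.0719 0.065 ]
red (array([264.5, 171.8]), [261, 168, 7, 8, 39]) [0.5204 0.0603 0.065 ]
green (array([288.2, 234.6]), [282, 227, 14, 15, 109]) [0.5889 0.0606 0.062 ]
blue (array([ 91.5, 284.5]), [82, 276, 20, 18, 232]) [ 0.5761 -0.1604  0.05  ]
blue (array([428.7, 363.6]), [407, 346, 42, 38, 511]) [0.8108 0.1641 0.05  ]
ring expected px [256.97043795 195.80149616]
```

View pics/w3.png

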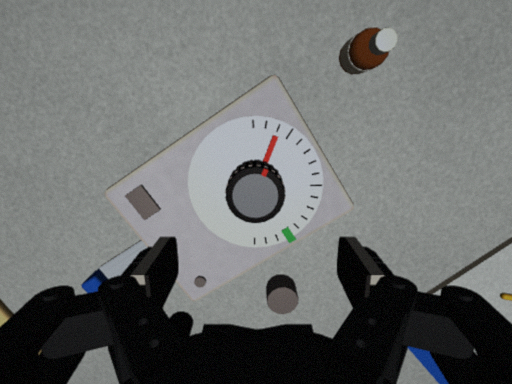

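The wrist view shows the ring top at (255,195), centred under the gripper. The pointer is at (270,149) and the green mark at (288,235), so the ring needs about −2.24 rad.

```bash
python3 -m inch '[{"fingers":8,"slide":[0,-0.1,5],"angular":[0,0,0]},{"fingers":8,"slide":[0,-0.1,9],"angular":[0,0,0]},{"fingers":8,"slide":[0,-0.1,11.4],"angular":[0,0,0]},{"fingers":8,"slide":[0,-0.1,11.4],"angular":[0,0,0]},{"fingers":3,"slide":[0,-0.1,11.4],"angular":[0,0,0]},{"fingers":3,"slide":[0,-0.1,11.4],"angular":[0,0,0]},{"fingers":3,"slide":[0,-0.1,11.4],"angular":[0,0,0]},{"fingers":3,"slide":[0,-0.1,11.4],"angular":[0,0,0]},{"fingers":3,"slide":[0,-0.1,11.4],"angular":[0,0,0]}]'
```

```text
clock: 7.5
eef_pos: [0.5313, 0.0473, 0.0921]
tcp_rot: [0.001, 0.175, 0.985, -0.001]
force: [-4.1, -9.6, 12.7]
grip_width: 0.0482
finger_force: 60.1
```

```bash
python3 -m inch '[{"fingers":3,"slide":[0,0,0],"angular":[0,0,0.1]},{"fingers":3,"slide":[0,0,0],"angular":[0,0,0.22]},{"fingers":3,"slide":[0,0,0],"angular":[0,0,0.34]},{"fingers":3,"slide":[0,0,0],"angular":[0,0,0.46]},{"fingers":3,"slide":[0,0,0],"angular":[0,0,0.58]},{"fingers":3,"slide":[0,0,0],"angular":[0,0,0.70]},{"fingers":3,"slide":[0,0,0],"angular":[0,0,0.82]},{"fingers":3,"slide":[0,0,0],"angular":[0,0,0.94]},{"fingers":3,"slide":[0,0,0],"angular":[0,0,1.06]},{"fingers":3,"slide":[0,0,0],"angular":[0,0,1.12]}]' && python3 -m inch '[{"fingers":3,"slide":[0,0,0],"angular":[0,0,0.1]},{"fingers":3,"slide":[0,0,0],"angular":[0,0,0.22]},{"fingers":3,"slide":[0,0,0],"angular":[0,0,0.34]},{"fingers":3,"slide":[0,0,0],"angular":[0,0,0.46]},{"fingers":3,"slide":[0,0,0],"angular":[0,0,0.58]},{"fingers":3,"slide":[0,0,0],"angular":[0,0,0.70]},{"fingers":3,"slide":[0,0,0],"angular":[0,0,0.82]},{"fingers":3,"slide":[0,0,0],"angular":[0,0,0.94]},{"fingers":3,"slide":[0,0,0],"angular":[0,0,1.06]},{"fingers":3,"slide":[0,0,0],"angular":[0,0,1.12]}]'
python3 -m inch '[{"fingers":3,"slide":[0,0,0],"angular":[0,0,0]},{"fingers":3,"slide":[0,0,0],"angular":[0,0,0]}]'; python3 m.py w4.png
```

```text
clock: 8.75
eef_pos: [0.5303, 0.0466, 0.092]
tcp_rot: [0.001, 0.672, 0.74, -0.001]
force: [-7.7, -14.0, 17.1]
grip_width: 0.0481
finger_force: 60.4
clock: 10.0
eef_pos: [0.5293, 0.0472, 0.092]
tcp_rot: [0.001, 0.963, 0.27, -0.002]
force: [-11.1, -10.0, 20.7]
grip_width: 0.0484
finger_force: 60.9
clock: 10.25
eef_pos: [0.5292, 0.0472, 0.092]
tcp_rot: [0.001, 0.963, 0.271, -0.002]
force: [-12.1, -10.3, 20.6]
grip_width: 0.0482
finger_force: 60.9
10.3 [0.52925818 0.04718127 0.09197461] yaw 0.5491038843805093 q6 1.1105847285549169
red (array([283. , 174.6]), [270, 152, 27, 47, 414]) [0.5671 0.0539 0.065 ]
red (array([275.4, 223.7]), [269, 217, 14, 14, 128]) [0.5413 0.0423 0.065 ]
green (array([294.6, 132. ]), [283, 116, 24, 33, 450]) [0.5889 0.0605 0.062 ]
ring expected px [255.14973306 260.20601763]
```

View pics/w4.png

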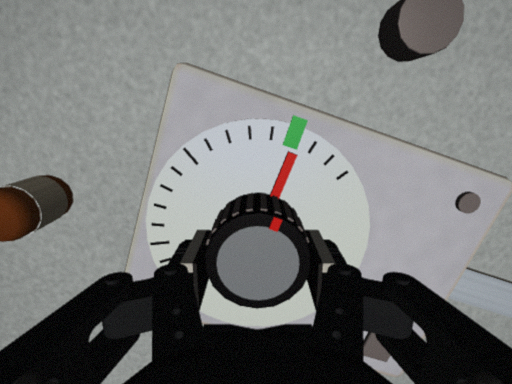

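The pointer at (283,175) nearly meets the green mark at (295,132). I'll measure the residual angle from the axes of the two bars.

```bash
cat > p.py <<'E'
from h import *
def ang(name='wrist'):
  c=capture(name);hs=cv2.cvtColor(c['image'],cv2.COLOR_RGB2HSV);L={}
  for k,z in (('red',.0665),('green',.062)):
    m=cv2.inRange(hs,*COL[k]);n,l,s,_=cv2.connectedComponentsWithStats(m)
    i=1+np.argmax(s[1:,4]);v,u=np.nonzero(l==i)
    p=np.array([ray(c,a,b,z)[:2] for a,b in zip(u,v)])
    vx,vy,x,y=cv2.fitLine(p.astype(np.float32),cv2.DIST_L2,0,1e-4,1e-4).ravel()
    L[k]=(p.mean(0),np.arctan2(vy,vx)%np.pi,len(p))
  g=L['green'];r=L['red'];print(L)
  for yaw in (.21,.217,g[1]):
    O=g[0]-.055*np.array([np.cos(yaw),np.sin(yaw)]);d=r[0]-O
    print('yaw',yaw,'ctr',O,'pol',np.arctan2(d[1],d[0])-yaw,'axis-pol',r[1]-yaw)
ang()
E
python3 p.py
```

```text
{'red': (array([0.56720073, 0.05423309]), np.float32(0.17974955), 415), 'green': (array([0.5888318 , 0.06051032]), np.float32(0.22343415), 450)}
yaw 0.21 ctr [0.5350401  0.04904502] pol -0.05006048824970674 axis-pol -0.030250445
yaw 0.217 ctr [0.53512167 0.04866876] pol -0.045252168879031496 axis-pol -0.037250444
yaw 0.22343415 ctr [0.53519897 0.04832343] pol -0.04082468102448644 axis-pol -0.0436846
```

```bash
python3 -m inch '[{"fingers":3,"slide":[0,0,0],"angular":[0,0,-0.043]},{"fingers":3,"slide":[0,0,0],"angular":[0,0,-0.043]},{"fingers":3,"slide":[0,0,0],"angular":[0,0,-0.043]}]'; python3 p.py
```

```text
clock: 10.72
eef_pos: [0.5293, 0.0472, 0.092]
tcp_rot: [0.001, 0.956, 0.292, -0.002]
force: [-11.4, -10.2, 21.2]
grip_width: 0.0484
finger_force: 60.9
{'red': (array([0.56681974, 0.05584167]), np.float32(0.22508247), 414), 'green': (array([0.58886428, 0.06050301]), np.float32(0.22817574), 448)}
yaw 0.21 ctr [0.53507258 0.04903771] pol 0.001123312269173421 axis-pol 0.0150824785
yaw 0.217 ctr [0.53515416 0.04866145] pol 0.00598083582670958 axis-pol 0.008082479
yaw 0.22817574 ctr [0.53528985 0.04806196] pol 0.013733172201601057 axis-pol -0.0030932724
```

```bash
python3 -m inch '[{"fingers":8,"slide":[0,0,0],"angular":[0,0,0]},{"fingers":8,"slide":[0,0,0],"angular":[0,0,0]},{"fingers":8,"slide":[0,0,0],"angular":[0,0,0]},{"fingers":8,"slide":[0,0,0],"angular":[0,0,0]},{"fingers":8,"slide":[0,0,-3],"angular":[0,0,0]},{"fingers":8,"slide":[0,0,-6],"angular":[0,0,0]},{"fingers":8,"slide":[0,0,-8],"angular":[0,0,0]},{"fingers":8,"slide":[0,0,-8],"angular":[0,0,0]},{"fingers":8,"slide":[0,0,-8],"angular":[0,0,0]}]'; python3 p.py; python3 m.py w5.png
```

```text
clock: 11.9
eef_pos: [0.5303, 0.0486, 0.1691]
tcp_rot: [-0.0, 0.957, 0.292, -0.001]
force: [-0.0, 0.9, -1.0]
grip_width: 0.0798
finger_force: 0.0
{'red': (array([0.56696632, 0.05587003]), np.float32(0.22555761), 166), 'green': (array([0.58881725, 0.06051105]), np.float32(0.22160788), 190)}
yaw 0.21 ctr [0.53502555 0.04904576] pol 0.00048918961771105 axis-pol 0.015557617
yaw 0.217 ctr [0.53510713 0.0486695 ] pol 0.0052765086803781835 axis-pol 0.008557618
yaw 0.22160788 ctr [0.53516226 0.04842214] pol 0.008427340980252884 axis-pol 0.0039497316
12.0 [0.53015258 0.04851018 0.16882374] yaw 0.5918188697250648 q6 1.0674289353803645
red (array([275.3, 155.3]), [267, 141, 17, 30, 171]) [0.5666 0.0557 0.065 ]
red (array([269.7, 183.7]), [266, 180, 8, 9, 53]) [0.5452 0.0463 0.065 ]
green (array([286.3, 127.7]), [279, 117, 16, 22, 194]) [0.5888 0.0605 0.062 ]
blue (array([468.5, 271.3]), [455, 261, 28, 22, 386]) [ 0.5769 -0.1602  0.05  ]
ring expected px [257.02328504 208.26927738]
```

View pics/w5.png

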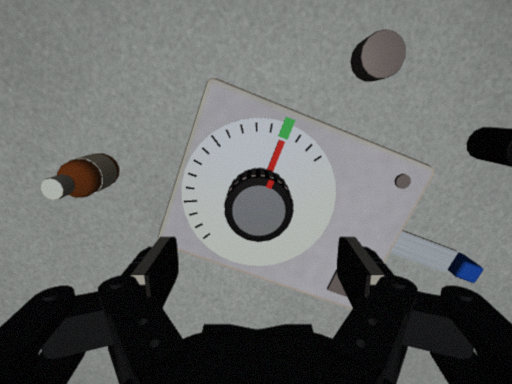

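The pointer sits on the green mark, with the red bar at (275,155) in line with the green at (286,128). The plate is out. Next I return to the knob.

```bash
python3 -m inch '[{"fingers":5,"slide":[-2,5,-1.5],"angular":[0,0,-0.2]},{"fingers":5,"slide":[-4,10,-1.5],"angular":[0,0,-0.4]},{"fingers":5,"slide":[-6,15,-1.5],"angular":[0,0,-0.6]},{"fingers":5,"slide":[-8,20,-1.5],"angular":[0,0,-0.8]},{"fingers":5,"slide":[-8,20,-1.5],"angular":[0,0,-1.2]},{"fingers":5,"slide":[-8,20,-1.5],"angular":[0,0,-1.2]},{"fingers":5,"slide":[-8,20,-1.5],"angular":[0,0,-1.2]},{"fingers":5,"slide":[-8,20,-1.5],"angular":[0,0,-1.2]},{"fingers":5,"slide":[-8,20,-1.5],"angular":[0,0,-1.2]}]'; python3 m.py w6.png
```

```text
clock: 13.12
eef_pos: [0.5758, -0.1619, 0.1844]
tcp_rot: [-0.0, 0.626, 0.78, -0.0]
force: [-0.7, 0.9, -1.2]
grip_width: 0.0499
finger_force: 0.0
13.175 [ 0.57587893 -0.16195648  0.18454522] yaw 1.7900757567757022 q6 -0.49593860207328566
blue (array([259.1, 183. ]), [250, 172, 19, 23, 428]) [ 0.5765 -0.1575  0.05  ]
ring expected px [ 261.0620764  -159.59788007]
```

```bash
python3 -m inch '[{"fingers":5,"slide":[0.1,0.1,5],"angular":[0,0,0]},{"fingers":5,"slide":[0.1,0.1,10],"angular":[0,0,0]},{"fingers":5,"slide":[0.1,0.1,14],"angular":[0,0,0]},{"fingers":5,"slide":[0.1,0.1,14],"angular":[0,0,0]},{"fingers":0,"slide":[0.1,0.1,14],"angular":[0,0,0]},{"fingers":0,"slide":[0.1,0.1,14],"angular":[0,0,0]},{"fingers":0,"slide":[0.1,0.1,14],"angular":[0,0,0]},{"fingers":0,"slide":[0.1,0.1,14],"angular":[0,0,0]},{"fingers":0,"slide":[0.1,0.1,14],"angular":[0,0,0]}]'
python3 -m inch '[{"fingers":0,"slide":[1,0,0],"angular":[0,0,0]},{"fingers":0,"slide":[2,0,0],"angular":[0,0,0]},{"fingers":0,"slide":[3,0,0],"angular":[0,0,0]},{"fingers":0,"slide":[3.8,0,0],"angular":[0,0,0]},{"fingers":0,"slide":[4.3,0,0],"angular":[0,0,0]},{"fingers":0,"slide":[4.6,0,0],"angular":[0,0,0]},{"fingers":0,"slide":[4.8,0,0],"angular":[0,0,0]},{"fingers":0,"slide":[5.0,0,0],"angular":[0,0,0]},{"fingers":0,"slide":[5.0,0,0],"angular":[0,0,0]}]'
```

```text
clock: 14.3
eef_pos: [0.5776, -0.1613, 0.0472]
tcp_rot: [0.001, 0.625, 0.781, 0.0]
force: [-1.8, -0.3, 6.8]
grip_width: 0.0168
finger_force: 59.0
clock: 15.42
eef_pos: [0.5676, -0.117, 0.0473]
tcp_rot: [0.004, 0.624, 0.781, -0.001]
force: [-2.0, -31.5, -0.9]
grip_width: 0.0172
finger_force: 58.9
```

```bash
python3 -m inch '[{"fingers":0,"slide":[-0.2,0,0],"angular":[0,0,0]},{"fingers":4.5,"slide":[-0.2,0,0],"angular":[0,0,0]},{"fingers":4.5,"slide":[-0.2,0,0],"angular":[0,0,0]},{"fingers":4.5,"slide":[-0.2,0,0],"angular":[0,0,0]},{"fingers":4.5,"slide":[-0.2,0,-5],"angular":[0,0,0]},{"fingers":4.5,"slide":[-0.2,0,-10],"angular":[0,0,0]},{"fingers":4.5,"slide":[-1,0,-15],"angular":[0,0,0]},{"fingers":4.5,"slide":[-5,0,-18],"angular":[0,0,0]},{"fingers":4.5,"slide":[-8,0,-20],"angular":[0,0,0]},{"fingers":4.5,"slide":[-8,0,-20],"angular":[0,0,0]}]'; python3 m.py w7.png; python3 -c "
from h import *
a=cap('top','t7.png')
for k in COL: print(k,[x for x in blobs(a,*COL[k]) if 200<x[0][0]<380])
p=cv2.imread('pics/t7.png')[150:310,170:370];cv2.imwrite('pics/t7c.png',cv2.resize(p,(750,600),interpolation=2))"
```

```text
clock: 16.68
eef_pos: [0.5846, -0.1917, 0.2469]
tcp_rot: [0.002, 0.625, 0.78, 0.001]
force: [-0.8, 0.6, -0.7]
grip_width: 0.0446
finger_force: 0.0
16.725 [ 0.58351955 -0.19035358  0.24537862] yaw 1.7907320195021914 q6 -0.5380183626779896
blue (array([256.1,  97.9]), [248, 88, 17, 21, 343]) [ 0.5666 -0.1135  0.05  ]
ring expected px [ 256.78186407 -139.83154356]
red [(array([256.4, 228.4]), [255, 223, 4, 12, 17])]
green [(array([253.5, 216.5]), [251, 213, 5, 8, 26])]
blue [(array([341. , 227.6]), [336, 223, 12, 10, 92])]
```

View pics/t7c.png

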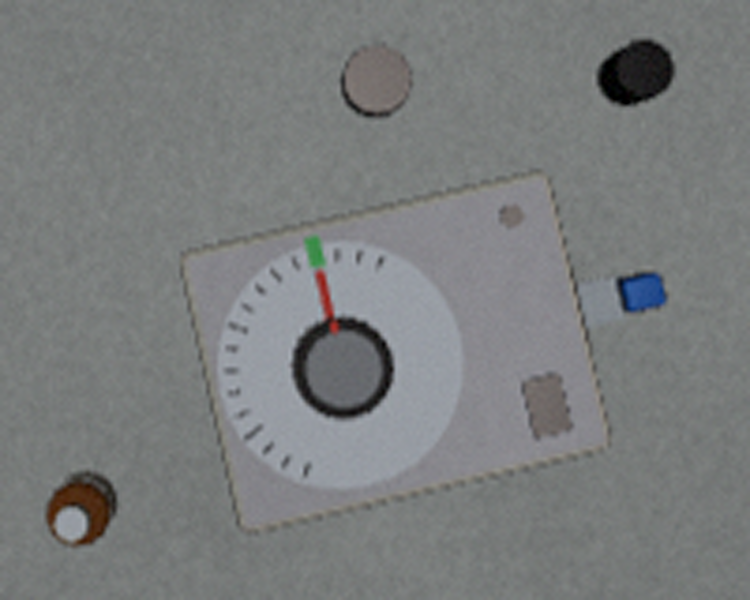

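The crop shows the pointer on the green mark and the plate home, with the knob now at top-view column 341 (362.9 when out). The bottle and pots haven't moved, and the gripper is clear.

```bash
python3 -c "
from station import *
print(sign_off())"
```

```text
the job is handed in; nothing more can be done
None
```

The job is handed in: I drew the plate out to its stop, set the pointer on zero (within about 0.01 rad by camera), pushed the plate fully home and let go of everything, without disturbing the bottle or the pots.

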